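# Clear the broken cork and hold the sagging-bolted reagent cage ajar

## Task

Drop the two broken pieces of cork ring that lie in front of the reagent cage into the grey waste tub. Then take the cage's bolt by its upright knob, lift its sagging nose over the bent-up edge of the keeper while you draw it back - don't force it - and swing the gate ajar, about 30 degrees, so that I can reach in. The gate is sprung and falls shut by itself, so finish still holding it open with the bolt drawn, and leave everything else on the bench where it stands.

Things in the scene. Friction and masses are not known exactly. Their poses are not given: they have to be found in the camera images.
- cage: Low wire-mesh reagent cage, grey square tube, fixed, 334 wide (own y) x 240 deep (own x) x 146 mm high, brown dropper bottles inside. Origin: centre of underside. Own -x is its front (faces the robot), front plane at own x = -120 mm; gate in it hinged at own y = +149, its latch stile ends at own y = -121 mm; then the latch post with the keeper. Bolt and keeper stand up to 41 mm out of the front.
- gate_leaf: The gate: tube frame and mesh, 268 wide, bottom edge 12 mm and top edge 146 mm above the bench. Origin: on the vertical hinge line, at bench height, in the front plane. Own -y points from the hinge along the gate to the latch stile; own axes equal the cage's when shut and turn with the gate.
- gate (a joint): Angle of the gate in rad: 0 shut, grows as the latch stile swings out towards the robot (own axes turn clockwise seen from above); limit 1.5. A spring closer pulls it shut (0.3 N m shut, 0.7 N m at 0.5 rad).
- bolt_knob: Steel ball, 22 mm across, on an upright 10 mm stem rising from the bolt's rod. Origin: centre of the ball, 53 mm above the rod's axis; bolted, about 172 mm above the bench, 22 mm in front of the gate's front plane, 203 mm from the hinge line. Own y runs along the bolt to the hinge side. Clear all round and above, rod below; the front strap (top 142 mm high) is 40 mm to its latch side.
- bolt (a joint): How far the bolt is drawn, in m: 0 shot home in the keeper, grows as the knob moves towards the hinge side (gate's own +y), stop at 0.036. The nose is clear of the keeper from 0.022 on, but after about 0.005 it fetches up on the keeper's lip unless lifted. Friction about 2 N; it stays where left.
- bolt_lift (a joint): How far the sagging bolt is raised, in rad: 0 hanging (nose 0.05 rad below level), 0.05 level, limit 0.09. It pivots in the rear strap, 125 mm from the knob when bolted (less as it is drawn), so 1 mm up at the knob is 0.008 rad. 0.035 (knob 4 to 5 mm up) just clears the lip; knob 6 to 7 mm up and kept at that height is right all the way. Bolt and knob weigh about 0.3 kg and fall back when let go.
- keeper: Keeper on the latch post: open-topped dark steel U, 36 mm long, 30 mm wide inside, cheeks up to 138 mm above the bench. Its floor's edge towards the gate is bent up into a lip 8 mm high; the bolt's nose, a 24 mm button on the end of the rod, hangs behind this lip. Origin: middle of the lip's top edge, 108 mm above the bench.
- chunk_a: Larger broken piece of cork ring: curved bar about 86 long (own y), 30 wide (own x), 28 mm high, lying flat on the bench in front of the gate's latch half. Origin: underside, middle of the bar. Both ends curve about 15 mm towards own -x. 16 g.
- chunk_b: Smaller broken piece of cork ring: curved too, about 60 long (own y), 30 wide (own x), 28 mm high, lying flat on the bench in front of the gate's hinge half. Origin: underside, middle of the bar. 12 g.
- tub: Grey open waste tub, 140 (own x) x 130 (own y) x 90 mm high, wall 4 mm, 0.9 kg, at the left or right front of the bench. Origin: centre of its underside. Empty.
- stirrer: White magnetic stirrer, 140 x 140 x 65 mm, at the other front corner, fixed. Not needed. Origin: centre of its underside.
- ringflask: Round-bottomed glass flask, 88 mm across, 141 mm high, on an intact cork ring of 92 mm, right of the cage. Leave it. Origin: centre of its underside.
- beaker: Clear plastic beaker, 68 mm across, 85 mm high. Leave it. Origin: centre of its underside.
- jar: White jar with blue lid, 70 mm across, 85 mm high, right of the cage. Leave it. Origin: centre of its underside.
- washbottle: White wash bottle with blue cap and bent spout, 68 mm across, 180 mm high, left of the cage. Leave it. Origin: centre of its underside.
- bung: Small sound brown-red rubber bung, 33 mm across, 28 mm high, standing nearer the robot. Not debris: leave it. Origin: centre of its underside.

How it is judged:
On the way, in this order (a step that is already met when the one before it is completed fails the run):
1. both pieces of cork lie in the tub, let go (x of chunk_a in the frame of tub between -0.066 and 0.066 m and y of chunk_a in the frame of tub between -0.061 and 0.061 m and z of chunk_a in the frame of tub between -0.005 and 0.085 m and x of chunk_b in the frame of tub between -0.066 and 0.066 m and y of chunk_b in the frame of tub between -0.061 and 0.061 m and z of chunk_b in the frame of tub between -0.005 and 0.085 m and contact force between the fingers and chunk_a below 0.1 N and contact force between the fingers and chunk_b below 0.1 N), for 0.2 s.
2. the bolt, nose lifted over the keeper's lip, is drawn clear of the keeper (value of joint bolt above 0.024 m), for 0.1 s.
At the end, for the whole second after the job is handed in: The gate is held still by the fingers (on the knob or the gate itself) between 0.35 and 0.75 rad open, the bolt drawn more than 24 mm, nothing bearing on the keeper, and the gate not leaning on the tub, stirrer, beaker, bung or jar; both pieces of cork are inside the tub, below its rim (value of joint gate between 0.35 and 0.75 rad and velocity of joint gate between -0.05 and 0.05 rad/s and value of joint bolt above 0.024 m and (contact force between the fingers and bolt_knob above 1 N or contact force between the fingers and gate_leaf above 1 N) and contact force between keeper and anything else below 0.3 N and contact force between gate_leaf and tub below 0.3 N and contact force between gate_leaf and stirrer below 0.3 N and contact force between gate_leaf and beaker below 0.3 N and contact force between gate_leaf and bung below 0.3 N and contact force between gate_leaf and jar below 0.3 N and x of chunk_a in the frame of tub between -0.066 and 0.066 m and y of chunk_a in the frame of tub between -0.061 and 0.061 m and z of chunk_a in the frame of tub between -0.005 and 0.085 m and x of chunk_b in the frame of tub between -0.066 and 0.066 m and y of chunk_b in the frame of tub between -0.061 and 0.061 m and z of chunk_b in the frame of tub between -0.005 and 0.085 m); the arm keeps its last pose, push and grip.
It fails at once if bolt or gripper is forced against the keeper, over 60 N (contact force between keeper and anything else above 60 N).
It fails at once if the waste tub is tipped (angle between tub's own z axis and vertical above 0.4 rad).
It fails at once if a flask, beaker, jar, wash bottle or bung is moved more than 30 mm or tipped over (distance of any of ringflask, beaker, jar, washbottle, bung from where it was at the start of the episode above 0.03 m or angle between any of ringflask, beaker, jar, washbottle, bung's own z axis and vertical above 0.4 rad).
It also fails if it takes over 72 s, if anything falls off the work surface, if the arm or the gripper's body presses on something with over 40 N, if the wrist force passes 120 N, or if a joint passes its speed limit or range.

## Robot

A 7-joint arm with a two-finger parallel gripper is mounted at the origin on the work surface. World frame = base frame: x ahead of the robot, y to its left, z up, the work surface at z = 0. Lengths are in m, angles in rad, forces in N, time in s.
With the tool pointing down it reaches from about 0.4 to 0.85 m from the base axis. Payload 4.5 kg.
Tool frame: the origin (TCP) lies at the very end of the fingers, on their centre line; the grasp point (between the pads) lies 19 mm behind it; z points along the fingers, x is the direction in which the jaws open and shut, and the axes are right-handed (so a half turn about z gives the same grasp; the last joint's range is limited). The gripper opens to 88 mm and grips with 3 to 60 N. Pads are 18 mm wide; open, the fingers measure 123 mm over their backs; the gripper's body (75 mm by 187 mm) begins 45 mm behind the grasp point.
Start: joints at [1.335, 0.689, -0.195, 1.565, 0.157, 0.902, -0.215], TCP at [0.167, -0.602, 0.239] pointing down, gripper open.
Joint ranges: [-3.01, 3.01], [-0.46, 2.08], [-1.47, 1.51], [0.13, 2.56], [-1, 4.14], [0.04, 2.09], [-2.66, 2.66]. Speed limits (rad/s): [2.57, 2.57, 3.14, 3.14, 3.14, 3.14, 3.14].

## Interface

Orientations are given as a unit quaternion [x, y, z, w].
In Python, from plant import * gives the robot as it stands.
- The arm moves only by the tool apply_moves, never from a script. Its argument "series" is a list of rows, each an object of numbers: "x", "y", "z": the shift along the tool's x, y, z in units of 80 cm (1.0 is 80 cm); "wx", "wy", "wz": the turn, a rotation vector about the tool's x, y, z in units of pi rad (1.0 is pi rad); "fingers": the opening, from -1 (shut) to 1 (fully open), so that 0 is half open. In form: [{"x": .., "y": .., "z": .., "wx": .., "wy": .., "wz": .., "fingers": ..}, ...]. A call has 1 to 8 rows; each row shifts and turns the pose as measured when the row begins, along the tool's axes as they then stand; what a row does not reach is not made up. A row lasts 1/8 s, in which the tool goes at most 62.5 mm and 10.7 degrees, less where a joint would pass 70% of its speed; a pose out of reach is approached as far as the arm can. A call with a number of a shift or a turn outside -1 to 1 is refused whole. A call with a gripper value outside its range is refused whole. The fingers move at their own pace and stop on an object; "force" is the grip in N (left out, the last holds). Time passes only in rows, so rows that do not move let the fingers close. It gives the time, the measured TCP pose, the force and the opening at its end, in the units of the state.
- get_state(): the state, without advancing time (a new reading comes with each control period).
- snapshot(name): name is "scene" or "top" or "wrist"; returns (picture, depth): 420x560x3 uint8, red, green, blue; 420x560 float32, m along the optical axis (not along the pixel's ray), 0 where there is no reading.
- camera_model(name): a dict with "camera_matrix" (3x3 intrinsics, pixels), "dist_coeffs" ([k1, k2, p1, p2, k3] as OpenCV has them; the pictures are not rectified), "world_from_camera" (4x4, takes a point from camera to world coordinates). Camera axes: x right, y up, looking along -z (the intrinsics and any distortion apply to the point x, -y, -z); pixel columns grow to the right and rows downward; lengths in m; the calibration is good to about 2 mm. A picture is of the moment at which its call begins: read the wrist's pose just before it. camera_model takes no time and is no camera call; for the wrist camera it gives the pose at the moment of the call.
- finish_job(): hands the job in, once; it reports no verdict.
The state is a dict: "clock": time; "q": joint angles; "qd": joint speeds; "joint_torque": joint torques, N m; "tool_pos": TCP position; "eef_rot": TCP orientation; "contact_force": force on the tool from outside, world axes, zero at the start; "moment": the same for the moment, N m; "opening": opening from 0.0 (shut) to 1.0 (fully open).
Only numpy, scipy, OpenCV 4.12 (cv2) and the standard library are available. Lean on these libraries where they do the work, as an engineer would, in place of code of your own. Each camera call takes 0.05 s, during which the arm holds its last target. There are 200 camera calls.

## Working session

There is one attempt and no reset: what is moved stays moved. The work goes in short steps, Python scripts to look and compute and a tool call to move; the robot and the scene stay as the last step left them, time stands still between calls to the robot, and variables do not carry over. Pictures are saved under pics/ and viewed, about 8 in all and at most 12, crops included, and the job is handed in when it is done.

Besides the shell and the picture viewer there is one more tool, called as name(argument=value, ...) on one line, values as JSON. apply_moves: Moves the arm, as the interface text tells. Its arguments: {"type":"object","properties":{"series":{"type":"array","items":{"type":"object","properties":{"x":{"type":"number"},"y":{"type":"number"},"z":{"type":"number"},"wx":{"type":"number"},"wy":{"type":"number"},"wz":{"type":"number"},"fingers":{"type":"number"}}}},"force":{"type":"number"}},"required":["series"]}

```bash
mkdir -p pics; ls; python3 - <<'E'
from plant import *
import cv2,numpy as np
s=get_state();print(s)
for n in("scene","top"):
    p,d=snapshot(n);cv2.imwrite(f"pics/{n}0.png",p[:,:,::-1]);np.save(f"pics/{n}0.npy",d)
    print(n,camera_model(n))
E
```

```text
pics
{'clock': 0.0, 'q': array([ 1.33480764,  0.68994881, -0.19454221,  1.5663441 ,  0.15730919,
        0.90251209, -0.21510778]), 'qd': array([-0.00043337,  0.00083106, -0.00077978, -0.00012775,  0.00028247,
        0.00090309, -0.00028775]), 'joint_torque': array([ 8.35321534e-04, -5.27569664e+01, -1.26691081e+00, -1.53428721e+01,
       -5.26746805e-02,  6.37643418e-03,  2.23816160e-04]), 'tool_pos': array([ 0.16637418, -0.6017901 ,  0.23793269]), 'eef_rot': array([ 7.95809990e-01, -6.05545732e-01, -7.59968116e-04, -4.98470943e-04]), 'contact_force': array([ 0.30024147, -0.41898219,  0.18449514]), 'moment': array([-0.01961418,  0.00346084, -0.00130814]), 'opening': 1.0031021131976587}
scene {'camera_matrix': array([[465.9780263 ,   0.        , 278.62079264],
       [  0.        , 465.9780263 , 207.71860755],
       [  0.        ,   0.        ,   1.        ]]), 'dist_coeffs': array([-0.03880666,  0.        ,  0.        ,  0.        ,  0.        ]), 'world_from_camera': array([[-0.47378565, -0.72080187,  0.50593657,  1.24038485],
       [ 0.88063017, -0.39052899,  0.26828643,  0.33066994],
       [ 0.00420153,  0.57265327,  0.81978691,  1.14880519],
       [ 0.        ,  0.        ,  0.        ,  1.        ]])}
top {'camera_matrix': array([[432.59176237,   0.        , 277.87203073],
       [  0.        , 432.59176237, 200.20038588],
       [  0.        ,   0.        ,   1.        ]]), 'dist_coeffs': array([0.0003941, 0.       , 0.       , 0.       , 0.       ]), 'world_from_camera': array([[-0.01242506,  0.97879967, -0.20444272,  0.36784806],
       [-0.99992124, -0.01180105,  0.0042712 , -0.01350912],
       [ 0.00176801,  0.20447969,  0.97886921,  1.15972448],
       [ 0.        ,  0.        ,  0.        ,  1.        ]])}
```

View pics/top0.png

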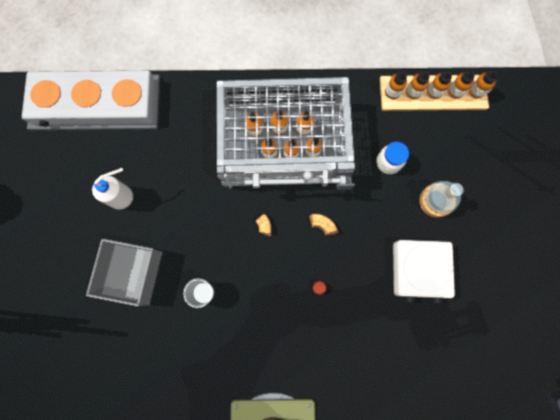

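View pics/scene0.png

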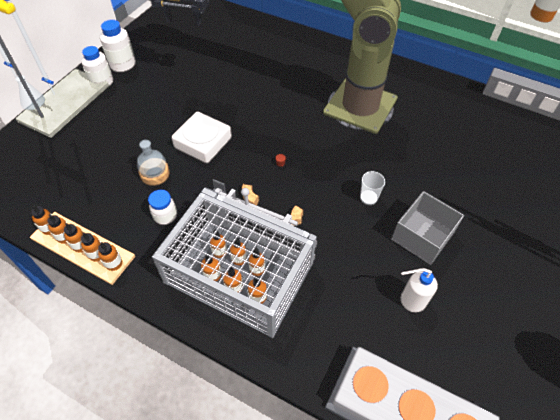

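The top view shows chunk_a at (323,223), chunk_b at (264,224), the tub at (125,272), the beaker at (199,293), the bung at (320,288) and the cage front along row ~180. The scene view shows the same layout from behind.

```bash
cat > h.py <<'E'
from plant import *
import cv2,numpy as np
from scipy.spatial.transform import Rotation as R
def cloud(d,c):
    h,w=d.shape;v,u=np.mgrid[:h,:w]
    p=cv2.undistortPoints(np.stack([u.ravel(),v.ravel()],1).astype(float).reshape(-1,1,2),np.array(c["camera_matrix"]),np.array(c["dist_coeffs"])).reshape(h,w,2)
    P=np.stack([p[...,0]*d,-p[...,1]*d,-d],-1);T=c["world_from_camera"]
    W=P@T[:3,:3].T+T[:3,3];W[d<=0]=np.nan;return W
def rect(m,W):
    q=W[m][:,:2];q=q[np.isfinite(q).all(1)];(c,s,a)=cv2.minAreaRect((q*1000).astype(np.float32));return np.round(c),np.round(s),round(a,1)
E
python3 - <<'E'
from h import *
p=cv2.imread("pics/top0.png");d=np.load("pics/top0.npy");W=cloud(d,camera_model("top"))
hsv=cv2.cvtColor(p,cv2.COLOR_BGR2HSV)
for n,(u,v,r) in dict(a=(323,223,25),b=(264,224,20)).items():
    m=np.zeros(p.shape[:2],bool);m[v-r:v+r,u-r:u+r]=1
    m&=(hsv[...,1]>80)&(hsv[...,2]>90)&(W[...,2]>.015);print(n,m.sum(),rect(m,W),np.nanmean(W[m],0),np.nanmax(W[m][:,2]))
def obj(n,u0,u1,v0,v1,z0,z1):
    m=np.zeros(p.shape[:2],bool);m[v0:v1,u0:u1]=1;m&=(W[...,2]>z0)&(W[...,2]<z1);print(n,m.sum(),rect(m,W),np.nanmean(W[m],0))
obj("tubrim",80,165,232,312,.08,.1);obj("beaker",180,220,275,312,.02,.1);obj("bung",308,330,278,300,.02,.04)
obj("cagetop",205,365,70,200,.135,.155);obj("knob",205,365,140,200,.165,.2);obj("stirrer",385,465,232,305,.05,.08);obj("jar",370,415,135,180,.06,.1)
m=(W[...,2]>.155);m[:, :205]=0;m[:,365:]=0;m[200:]=0;m[:70]=0
ys,xs=np.where(m);print([(x,y,W[y,x].round(3)) for x,y in zip(xs,ys)][:30])
cv2.imwrite("pics/c1.png",cv2.resize(p[150:240,200:370],None,fx=4.5,fy=4.5,interpolation=2))
E
```

```text
a 302 (array([ 540., -137.]), array([82., 37.]), 55.5) [ 0.54002633 -0.13732663  0.02701268] 0.03477487423630521
b 187 (array([539.,  21.]), array([52., 31.]), 18.1) [0.53908896 0.02082231 0.02754702] 0.033783504782641804
tubrim 517 (array([417., 372.]), array([132., 140.]), 78.4) [0.41447027 0.37332601 0.08812332]
beaker 337 (array([365., 181.]), array([66., 66.]), 28.5) [0.36465551 0.19097192 0.06156643]
bung 125 (array([ 373., -120.]), array([29., 30.]), 88.2) [ 0.37347077 -0.12026067  0.02670754]
cagetop 5382 (array([754., -35.]), array([282., 334.]), 0.6) [ 0.75465916 -0.03763185  0.14388022]
knob 67 (array([633., -87.]), array([20., 19.]), 64.1) [ 0.6316628  -0.08723176  0.17807912]
stirrer 2979 (array([ 418., -388.]), array([140., 139.]), 87.2) [ 0.41675659 -0.3859449   0.06031879]
jar 498 (array([ 714., -327.]), array([61., 62.]), 7.9) [ 0.71112926 -0.32443489  0.08185832]
[(np.int64(306), np.int64(171), array([ 0.643, -0.085,  0.174])), (np.int64(307), np.int64(171), array([ 0.643, -0.087,  0.176])), (np.int64(308), np.int64(171), array([ 0.642, -0.089,  0.179])), (np.int64(
[... 1044 characters left out ...]
, np.int64(174), array([ 0.635, -0.082,  0.178])), (np.int64(306), np.int64(174), array([ 0.634, -0.084,  0.181])), (np.int64(307), np.int64(174), array([ 0.634, -0.087,  0.18 ])), (np.int64(308), np.int64(174), array([ 0.634, -0.089,  0.181])), (np.int64(309), np.int64(174), array([ 0.634, -0.092,  0.18 ])), (np.int64(310), np.int64(174), array([ 0.634, -0.094,  0.18 ])), (np.int64(311), np.int64(174), array([ 0.635, -0.096,  0.177])), (np.int64(303), np.int64(175), array([ 0.632, -0.077,  0.179])), (np.int64(304), np.int64(175), array([ 0.633, -0.08 ,  0.178])), (np.int64(305), np.int64(175), array([ 0.632, -0.082,  0.181])), (np.int64(306), np.int64(175), array([ 0.632, -0.084,  0.181]))]
```

View pics/c1.png

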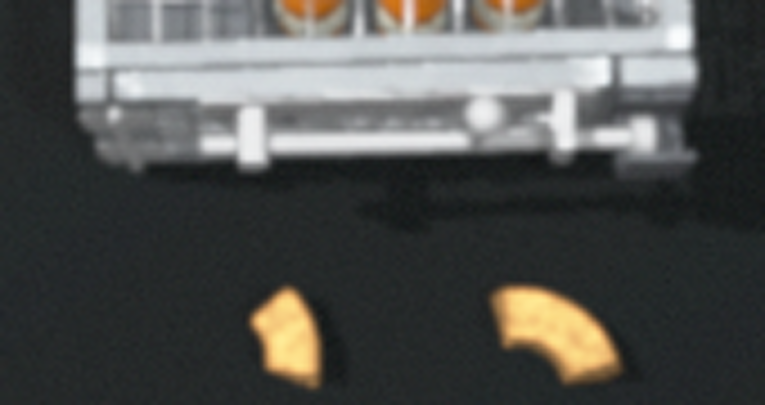

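The crop shows chunk_a as an arc bulging up and right, from (495,290) to (600,375), and chunk_b from (285,295) to (300,380). The knob is at (485,112), the strap at (565,120) and the keeper at (650,145). The gripper body is 187 mm long and would hit the bolt if the jaws pointed at the cage. I'll grip chunk_a at its near end with the jaws roughly along y.

```bash
cat >> h.py <<'E'
def to(pos,yaw=None,s=None):
    """shift in tool units to pos, turn (units of pi, tool rotvec) so tool points down with tool-x at yaw deg"""
    s=s or get_state();r=R.from_quat(s["eef_rot"]);d=r.inv().apply(np.array(pos)-s["tool_pos"])/.8
    out=[d.round(4),"rows",round(np.linalg.norm(d)/.078,1)]
    if yaw is not None:
        t=R.from_euler("z",yaw,degrees=True)*R.from_quat([1,0,0,0])
        out+=[((r.inv()*t).as_rotvec()/np.pi).round(4)]
    return out
E
python3 - <<'E'
from h import *
p=cv2.imread("pics/top0.png");d=np.load("pics/top0.npy");W=cloud(d,camera_model("top"))
hsv=cv2.cvtColor(p,cv2.COLOR_BGR2HSV)
for n,(u,v,r) in dict(a=(323,223,25),b=(264,224,20)).items():
    m=np.zeros(p.shape[:2],bool);m[v-r:v+r,u-r:u+r]=1
    m&=(hsv[...,1]>80)&(hsv[...,2]>90)&(W[...,2]>.023)
    q=W[m]
    for x in np.arange(.5,.59,.008):
        k=abs(q[:,0]-x)<.004
        if k.any():print(n,x.round(3),k.sum(),q[k][:,1].min().round(3),q[k][:,1].max().round(3))
s=get_state();print(to((.525,-.155,.2),-82))
E
```

```text
a 0.516 20 -0.171 -0.142
a 0.524 39 -0.171 -0.137
a 0.532 48 -0.168 -0.121
a 0.54 65 -0.164 -0.108
a 0.548 48 -0.156 -0.108
a 0.556 43 -0.151 -0.106
a 0.564 20 -0.138 -0.106
b 0.516 14 0.006 0.03
b 0.524 33 0.006 0.032
b 0.532 32 0.006 0.032
b 0.54 35 0.006 0.037
b 0.548 36 0.008 0.04
b 0.556 25 0.011 0.035
b 0.564 7 0.019 0.027
[array([-0.4188, -0.581 ,  0.0481]), 'rows', np.float64(9.2), array([0.0001, 0.0005, 0.0415])]
```

apply_moves(series=[{"x":-0.0455,"y":-0.063,"z":0.0,"fingers":1},{"x":-0.0455,"y":-0.063,"z":0.0},{"x":-0.0455,"y":-0.063,"z":0.0},{"x":-0.0455,"y":-0.063,"z":0.0},{"x":-0.0455,"y":-0.063,"z":0.01},{"x":-0.0455,"y":-0.063,"z":0.01},{"x":-0.0455,"y":-0.063,"z":0.01},{"x":-0.0455,"y":-0.063,"z":0.01}], force=15)

```text
schema error: expected keys x, y, z, wx, wy, wz, fingers
```

```bash
python3 - <<'E'
from h import *
s=get_state();print(s["tool_pos"],s["q"].round(2),to((.526,-.154,.12),-75))
E
```

```text
[ 0.16637544 -0.60187686  0.23800851] [ 1.33  0.69 -0.19  1.57  0.16  0.9  -0.22] [array([-0.4195, -0.5825,  0.1481]), 'rows', np.float64(9.4), array([0.    , 0.0005, 0.0026])]
```

All keys are required.

apply_moves(series=[{"x":-0.0455,"y":-0.063,"z":0.0,"wx":0,"wy":0,"wz":0,"fingers":1},{"x":-0.0455,"y":-0.063,"z":0.0,"wx":0,"wy":0,"wz":0,"fingers":1},{"x":-0.0455,"y":-0.063,"z":0.0,"wx":0,"wy":0,"wz":0,"fingers":1},{"x":-0.0455,"y":-0.063,"z":0.0,"wx":0,"wy":0,"wz":0,"fingers":1},{"x":-0.0455,"y":-0.063,"z":0.01,"wx":0,"wy":0,"wz":0,"fingers":1},{"x":-0.0455,"y":-0.063,"z":0.01,"wx":0,"wy":0,"wz":0,"fingers":1},{"x":-0.0455,"y":-0.063,"z":0.01,"wx":0,"wy":0,"wz":0,"fingers":1},{"x":-0.0455,"y":-0.063,"z":0.01,"wx":0,"wy":0,"wz":0,"fingers":1}], force=15)

```text
clock: 1.1
tool_pos: [0.4771, -0.2174, 0.2036]
eef_rot: [0.792, -0.611, -0.001, 0.001]
contact_force: [0.7, -0.5, -0.0]
opening: 1.0
```

```bash
python3 - <<'E'
from h import *
s=get_state();print(s["tool_pos"],s["q"].round(2),to((.526,-.154,.12),-75))
E
```

```text
[ 0.47710612 -0.21735044  0.20364483] [ 0.41  0.61 -0.12  1.91  0.12  0.64 -1.1 ] [array([-0.0611, -0.0794,  0.1044]), 'rows', np.float64(1.9), array([ 0.0007, -0.    , -0.0017])]
```

apply_moves(series=[{"x":-0.031,"y":-0.04,"z":0.045,"wx":0,"wy":0,"wz":0,"fingers":1},{"x":-0.031,"y":-0.04,"z":0.045,"wx":0,"wy":0,"wz":0,"fingers":1},{"x":0,"y":0,"z":0.01,"wx":0,"wy":0,"wz":0,"fingers":1},{"x":0,"y":0,"z":0,"wx":0,"wy":0,"wz":0,"fingers":1}])

```text
clock: 1.6
tool_pos: [0.5309, -0.145, 0.1204]
eef_rot: [0.795, -0.607, -0.001, -0.001]
contact_force: [0.5, -1.2, 0.1]
opening: 0.996
```

```bash
python3 - <<'E'
from h import *
s=get_state();print(s["tool_pos"],to((.526,-.154,.006),-75))
p,d=snapshot("wrist");cv2.imwrite("pics/w1.png",p[:,:,::-1])
E
```

```text
[ 0.53093652 -0.14499404  0.12039035] [array([0.0095, 0.0089, 0.143 ]), 'rows', np.float64(1.8), array([-0.0001,  0.0005,  0.0015])]
```

View pics/w1.png

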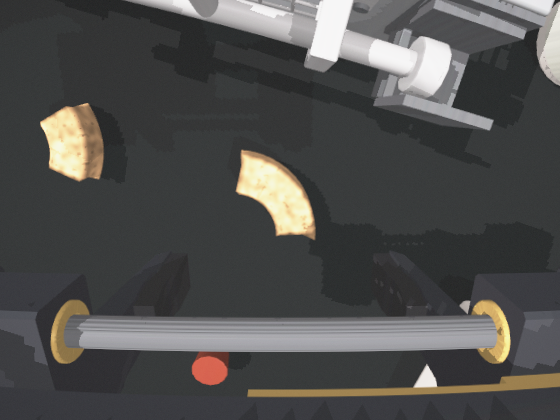

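The wrist view shows chunk_a at (240–315, 150–240). Its near end lines up between the fingers, which are centred at about column 281. Descending to grip it.

apply_moves(series=[{"x":0.0095,"y":0.009,"z":0.05,"wx":0,"wy":0,"wz":0,"fingers":1},{"x":0,"y":0,"z":0.05,"wx":0,"wy":0,"wz":0,"fingers":1},{"x":0,"y":0,"z":0.035,"wx":0,"wy":0,"wz":0,"fingers":0.5},{"x":0,"y":0,"z":0,"wx":0,"wy":0,"wz":0,"fingers":-0.5},{"x":0,"y":0,"z":0,"wx":0,"wy":0,"wz":0,"fingers":-0.9},{"x":0,"y":0,"z":0,"wx":0,"wy":0,"wz":0,"fingers":-0.9},{"x":0,"y":0,"z":0,"wx":0,"wy":0,"wz":0,"fingers":-0.9},{"x":0,"y":0,"z":0,"wx":0,"wy":0,"wz":0,"fingers":-0.9}], force=12)

```text
clock: 2.65
tool_pos: [0.5301, -0.164, 0.0199]
eef_rot: [0.791, -0.612, 0.008, -0.003]
contact_force: [0.6, -0.2, -0.4]
opening: 0.349
```

apply_moves(series=[{"x":0,"y":0,"z":0,"wx":0,"wy":0,"wz":0,"fingers":-0.1},{"x":0,"y":0,"z":0,"wx":0,"wy":0,"wz":0,"fingers":-0.1},{"x":0,"y":0,"z":0.012,"wx":0,"wy":0,"wz":0,"fingers":-0.1},{"x":0,"y":0,"z":0.004,"wx":0,"wy":0,"wz":0,"fingers":-0.1},{"x":0,"y":0,"z":0,"wx":0,"wy":0,"wz":0,"fingers":-0.9},{"x":0,"y":0,"z":0,"wx":0,"wy":0,"wz":0,"fingers":-0.9},{"x":0,"y":0,"z":0,"wx":0,"wy":0,"wz":0,"fingers":-0.9}], force=12)

```text
clock: 3.52
tool_pos: [0.5304, -0.1637, 0.0062]
eef_rot: [0.791, -0.611, 0.008, -0.003]
contact_force: [0.1, -0.2, -0.7]
opening: 0.346
```

```bash
python3 - <<'E'
from h import *
s=get_state();print(s["tool_pos"],s["opening"],to((s["tool_pos"][0]-.03,s["tool_pos"][1],.2),-75),to((.43,.36,.2)))
E
```

```text
[ 0.53039135 -0.16373549  0.00615139] 0.34580425240447404 [array([-0.0073,  0.0329, -0.2429]), 'rows', np.float64(3.1), array([-0.0045, -0.0029, -0.0022])] [array([-0.6629, -0.0471, -0.2477]), 'rows', np.float64(9.1)]
```

apply_moves(series=[{"x":0,"y":0,"z":-0.075,"wx":-0.0045,"wy":-0.003,"wz":0,"fingers":-0.9},{"x":0,"y":0.02,"z":-0.075,"wx":0,"wy":0,"wz":0,"fingers":-0.9},{"x":-0.03,"y":0.0,"z":-0.06,"wx":0,"wy":0,"wz":0,"fingers":-0.9},{"x":-0.073,"y":0,"z":-0.01,"wx":0,"wy":0,"wz":0,"fingers":-0.9},{"x":-0.073,"y":0,"z":0,"wx":0,"wy":0,"wz":0,"fingers":-0.9},{"x":-0.073,"y":0,"z":0,"wx":0,"wy":0,"wz":0,"fingers":-0.9},{"x":-0.073,"y":0,"z":0,"wx":0,"wy":0,"wz":0,"fingers":-0.9},{"x":-0.073,"y":0,"z":0,"wx":0,"wy":0,"wz":0,"fingers":-0.9}])

```text
clock: 4.53
tool_pos: [0.4359, 0.1419, 0.1875]
eef_rot: [0.787, -0.616, 0.001, -0.002]
contact_force: [1.2, 0.4, 0.0]
opening: 0.347
```

```bash
python3 - <<'E'
from h import *
s=get_state();print(s["tool_pos"],s["opening"],s["q"].round(2),to((.40,.345,.2),-75))
E
```

```text
[0.43589675 0.14192327 0.18752453] 0.34702003757098493 [-0.4   0.56 -0.02  2.12  0.03  0.46 -1.77] [array([-0.2572, -0.0175, -0.0155]), 'rows', np.float64(3.3), array([-0.0015, -0.    , -0.0062])]
```

apply_moves(series=[{"x":-0.07,"y":-0.005,"z":-0.01,"wx":0,"wy":0,"wz":0,"fingers":-0.9},{"x":-0.07,"y":-0.005,"z":0,"wx":0,"wy":0,"wz":0,"fingers":-0.9},{"x":-0.07,"y":-0.005,"z":0,"wx":0,"wy":0,"wz":0,"fingers":-0.9},{"x":-0.045,"y":0,"z":0,"wx":0,"wy":0,"wz":0,"fingers":-0.9},{"x":0,"y":0,"z":0,"wx":0,"wy":0,"wz":0,"fingers":-0.9}])

```text
clock: 5.15
tool_pos: [0.3932, 0.3553, 0.1965]
eef_rot: [0.791, -0.612, 0.0, -0.004]
contact_force: [0.5, -0.6, -1.2]
opening: 0.344
```

```bash
python3 - <<'E'
from h import *
s=get_state();print(s["tool_pos"],s["opening"],s["q"].round(2),to((.40,.345,.06),-75))
p,d=snapshot("top");cv2.imwrite("pics/t2.png",cv2.resize(p[200:340,60:260,::-1],None,fx=3,fy=3))
E
```

```text
[0.39320333 0.35527665 0.19649314] 0.3435134728898061 [-0.84  0.62  0.03  1.91 -0.04  0.6  -2.1 ] [array([ 0.0152, -0.004 ,  0.1706]), 'rows', np.float64(2.2), array([-0.002 ,  0.0012, -0.0029])]
```

View pics/t2.png

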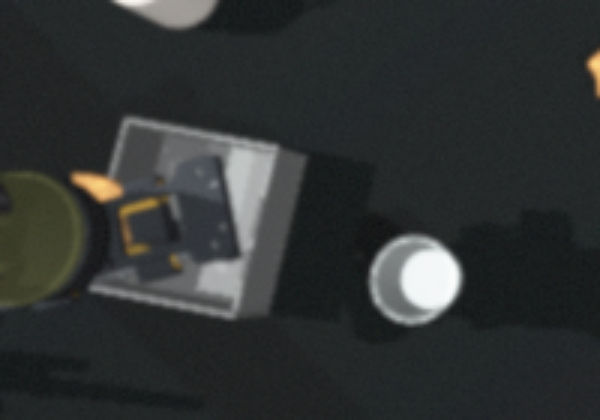

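The crop shows the gripper over the tub at (125–300, 120–320) with the cork at (95,185), pointing to +x +y. I'll shift 10 mm toward -y and release just above the rim, so the fingers stay clear of the walls.

apply_moves(series=[{"x":0.017,"y":-0.004,"z":0.05,"wx":0,"wy":0,"wz":0,"fingers":-0.9},{"x":0,"y":0,"z":0.05,"wx":0,"wy":0,"wz":0,"fingers":-0.9},{"x":0,"y":0,"z":0.02,"wx":0,"wy":0,"wz":0,"fingers":-0.9},{"x":0,"y":0,"z":0,"wx":0,"wy":0,"wz":0,"fingers":-0.9}])

```text
clock: 5.7
tool_pos: [0.4043, 0.3339, 0.0991]
eef_rot: [0.787, -0.617, 0.003, -0.002]
contact_force: [0.9, 0.0, -0.3]
opening: 0.351
```

apply_moves(series=[{"x":0,"y":0,"z":0,"wx":0,"wy":0,"wz":0,"fingers":0.2},{"x":0,"y":0,"z":0,"wx":0,"wy":0,"wz":0,"fingers":0.2},{"x":0,"y":0,"z":-0.03,"wx":0,"wy":0,"wz":0,"fingers":0.5},{"x":0,"y":0,"z":-0.075,"wx":0,"wy":0,"wz":0,"fingers":1},{"x":0,"y":0,"z":-0.06,"wx":0,"wy":0,"wz":0,"fingers":1}])

```text
clock: 6.32
tool_pos: [0.4035, 0.3317, 0.2353]
eef_rot: [0.786, -0.618, 0.003, -0.001]
contact_force: [0.8, 0.3, -0.2]
opening: 0.892
```

```bash
python3 - <<'E'
from h import *
s=get_state();print(s["tool_pos"],s["opening"],to((.536,.02,.2),-77),to((.536,.02,.08)))
E
```

```text
[0.40345549 0.33165094 0.23527574] 0.8917068851885006 [array([ 0.4176, -0.0685,  0.0459]), 'rows', np.float64(5.5), array([-0.0019, -0.0011,  0.0038])] [array([ 0.417 , -0.0676,  0.1959]), 'rows', np.float64(6.0)]
```

apply_moves(series=[{"x":0.07,"y":-0.0115,"z":0.0,"wx":0,"wy":0,"wz":0,"fingers":1},{"x":0.07,"y":-0.0115,"z":0.0,"wx":0,"wy":0,"wz":0,"fingers":1},{"x":0.07,"y":-0.0115,"z":0.01,"wx":0,"wy":0,"wz":0,"fingers":1},{"x":0.07,"y":-0.0115,"z":0.04,"wx":0,"wy":0,"wz":0,"fingers":1},{"x":0.06,"y":-0.0115,"z":0.04,"wx":0,"wy":0,"wz":0,"fingers":1},{"x":0.06,"y":-0.0115,"z":0.04,"wx":0,"wy":0,"wz":0,"fingers":1},{"x":0,"y":0,"z":0.02,"wx":0,"wy":0,"wz":0,"fingers":1},{"x":0,"y":0,"z":0,"wx":0,"wy":0,"wz":0,"fingers":1}])

```text
clock: 7.32
tool_pos: [0.5462, 0.034, 0.1263]
eef_rot: [0.788, -0.616, 0.009, -0.015]
contact_force: [-0.4, 0.2, 0.1]
opening: 0.997
```

```bash
python3 - <<'E'
from h import *
s=get_state();print(s["tool_pos"],s["opening"],to((.534,.02,.007),-77))
p,d=snapshot("top");cv2.imwrite("pics/t3.png",p[:,:,::-1]);W=cloud(d,camera_model("top"))
hsv=cv2.cvtColor(p,cv2.COLOR_RGB2HSV)
m=(hsv[...,1]>80)&(hsv[...,2]>70)&(W[...,2]>-.01);m[:, :80]=0;m[:,170:]=0;m[:230]=0;m[320:]=0
print(m.sum(), np.nanmedian(W[m],0) if m.any() else 0, rect(m,W) if m.any() else 0)
E
```

```text
[0.54622932 0.03397468 0.12626235] 0.9972624930459864 [array([0.0137, 0.0242, 0.1483]), 'rows', np.float64(1.9), array([-0.011 ,  0.0011,  0.0054])]
433 [0.42472141 0.34268019 0.03259669] (array([392., 234.]), array([328.,  84.]), 81.1)
```

apply_moves(series=[{"x":0.011,"y":0.019,"z":0.02,"wx":-0.011,"wy":0,"wz":0.005,"fingers":1},{"x":0,"y":0,"z":0.02,"wx":0,"wy":0,"wz":0,"fingers":1},{"x":0,"y":0,"z":0,"wx":0,"wy":0,"wz":0,"fingers":1}])

```text
clock: 7.75
tool_pos: [0.5341, 0.0241, 0.0943]
eef_rot: [0.784, -0.621, -0.001, -0.002]
contact_force: [-0.7, -1.0, 0.0]
opening: 1.001
```

```bash
python3 - <<'E'
from h import *
s=get_state();print(s["tool_pos"],s["opening"],to((.534,.02,.007),-77))
E
```

```text
[0.53410548 0.02405537 0.09429289] 1.000845489417976 [array([0.0053, 0.0015, 0.1091]), 'rows', np.float64(1.4), array([-0.0005,  0.0011,  0.0016])]
```

apply_moves(series=[{"x":0.005,"y":0.001,"z":0.05,"wx":0,"wy":0,"wz":0,"fingers":1},{"x":0,"y":0,"z":0.04,"wx":0,"wy":0,"wz":0,"fingers":1},{"x":0,"y":0,"z":0.015,"wx":0,"wy":0,"wz":0,"fingers":1},{"x":0,"y":0,"z":0.007,"wx":0,"wy":0,"wz":0,"fingers":-0.5},{"x":0,"y":0,"z":0,"wx":0,"wy":0,"wz":0,"fingers":-0.9},{"x":0,"y":0,"z":0,"wx":0,"wy":0,"wz":0,"fingers":-0.9},{"x":0,"y":0,"z":0,"wx":0,"wy":0,"wz":0,"fingers":-0.9},{"x":0,"y":0,"z":0,"wx":0,"wy":0,"wz":0,"fingers":-0.9}])

```text
clock: 8.75
tool_pos: [0.5385, 0.0227, 0.0064]
eef_rot: [0.785, -0.619, 0.002, -0.005]
contact_force: [-0.4, -0.1, 0.2]
opening: 0.456
```

```bash
python3 - <<'E'
from h import *
s=get_state();print(s["tool_pos"],s["opening"],to((.417,.355,.2),-77))
E
```

```text
[0.53851657 0.02270438 0.00635408] 0.4557324448091937 [array([-0.44  ,  0.0484, -0.2413]), 'rows', np.float64(6.5), array([-0.0036,  0.001 ,  0.0025])]
```

apply_moves(series=[{"x":0,"y":0,"z":0,"wx":0,"wy":0,"wz":0,"fingers":-0.9},{"x":0,"y":0,"z":0,"wx":0,"wy":0,"wz":0,"fingers":-0.9},{"x":0,"y":0,"z":-0.05,"wx":0,"wy":0,"wz":0,"fingers":-0.9},{"x":0,"y":0.01,"z":-0.075,"wx":0,"wy":0,"wz":0,"fingers":-0.9},{"x":-0.01,"y":0.01,"z":-0.07,"wx":0,"wy":0,"wz":0,"fingers":-0.9},{"x":-0.05,"y":0.01,"z":-0.05,"wx":0,"wy":0,"wz":0,"fingers":-0.9}])

```text
clock: 9.5
tool_pos: [0.501, 0.0602, 0.2048]
eef_rot: [0.783, -0.622, 0.001, -0.003]
contact_force: [0.9, 1.3, -0.7]
opening: 0.353
```

```bash
python3 - <<'E'
from h import *
s=get_state();print(s["tool_pos"],s["opening"],to((.417,.36,.2),-77))
p,d=snapshot("top")
a=cv2.resize(p[220:330,70:210,::-1],None,fx=2.8,fy=2.8);b=cv2.resize(p[150:260,220:360,::-1],None,fx=2.8,fy=2.8);cv2.imwrite("pics/t4.png",np.hstack([a,b]))
E
```

```text
[0.50100464 0.06016568 0.20480402] 0.35344018517812864 [array([-0.3888,  0.0174,  0.0068]), 'rows', np.float64(5.0), array([-0.0019,  0.0007,  0.0005])]
```

View pics/t4.png

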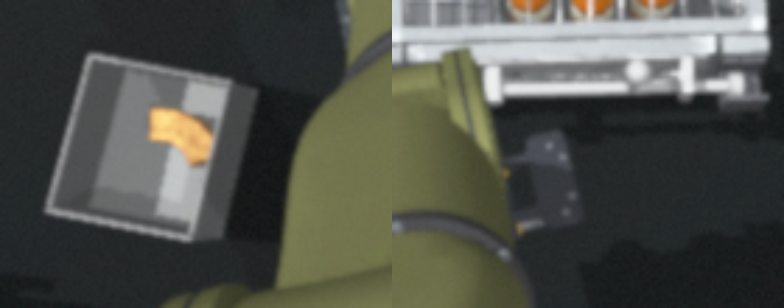

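Chunk_a lies in the tub, at (180,135) in the left crop. Chunk_b is held, with about 31 mm between the jaws.

apply_moves(series=[{"x":-0.072,"y":0.002,"z":0,"wx":0,"wy":0,"wz":0,"fingers":-0.9},{"x":-0.072,"y":0.002,"z":0,"wx":0,"wy":0,"wz":0,"fingers":-0.9},{"x":-0.072,"y":0.002,"z":0,"wx":0,"wy":0,"wz":0,"fingers":-0.9},{"x":-0.072,"y":0.002,"z":0,"wx":0,"wy":0,"wz":0,"fingers":-0.9},{"x":-0.072,"y":0.002,"z":0,"wx":0,"wy":0,"wz":0,"fingers":-0.9},{"x":-0.05,"y":0.002,"z":0,"wx":0,"wy":0,"wz":0,"fingers":-0.9},{"x":0,"y":0,"z":0,"wx":0,"wy":0,"wz":0,"fingers":-0.9}])

```text
clock: 10.42
tool_pos: [0.411, 0.3944, 0.2112]
eef_rot: [0.787, -0.618, 0.001, -0.009]
contact_force: [1.0, -1.1, -0.4]
opening: 0.356
```

```bash
python3 - <<'E'
from h import *
s=get_state();print(s["tool_pos"],s["opening"],s["q"].round(2),to((.417,.38,.095),-77))
E
```

```text
[0.41102889 0.39437674 0.21124195] 0.35575196793260555 [-0.88  0.64  0.06  1.79 -0.06  0.69 -2.12] [array([ 0.0205, -0.0008,  0.1452]), 'rows', np.float64(1.9), array([-0.0048,  0.0029,  0.004 ])]
```

apply_moves(series=[{"x":0.02,"y":0,"z":0.06,"wx":-0.0048,"wy":0.003,"wz":0,"fingers":-0.9},{"x":0,"y":0,"z":0.06,"wx":0,"wy":0,"wz":0,"fingers":-0.9},{"x":0,"y":0,"z":0.025,"wx":0,"wy":0,"wz":0,"fingers":-0.9},{"x":0,"y":0,"z":0,"wx":0,"wy":0,"wz":0,"fingers":-0.9}])

```text
clock: 10.92
tool_pos: [0.418, 0.3745, 0.0921]
eef_rot: [0.786, -0.619, 0.002, 0.001]
contact_force: [-0.2, -1.1, 0.4]
opening: 0.349
```

apply_moves(series=[{"x":0,"y":0,"z":0,"wx":0,"wy":0,"wz":0,"fingers":0.2},{"x":0,"y":0,"z":0,"wx":0,"wy":0,"wz":0,"fingers":0.2},{"x":0,"y":0,"z":-0.03,"wx":0,"wy":0,"wz":0,"fingers":0.2},{"x":0,"y":0,"z":-0.075,"wx":0,"wy":0,"wz":0,"fingers":0.2},{"x":0,"y":0,"z":-0.075,"wx":0,"wy":0,"wz":0,"fingers":0.2},{"x":0.07,"y":0,"z":0,"wx":0,"wy":0,"wz":-0.02,"fingers":0.2},{"x":0.07,"y":0,"z":0,"wx":0,"wy":0,"wz":-0.02,"fingers":0.2}])

```text
clock: 11.8
tool_pos: [0.4496, 0.2709, 0.248]
eef_rot: [0.826, -0.563, 0.003, -0.007]
contact_force: [0.5, -1.0, -0.5]
opening: 0.605
```

```bash
python3 - <<'E'
from h import *
s=get_state();print(s["tool_pos"],s["opening"],to((.632,-.0885,.25),-90),s["q"].round(2))
p,d=snapshot("top");cv2.imwrite("pics/t5.png",cv2.resize(p[220:330,70:210,::-1],None,fx=3,fy=3))
E
```

```text
[0.44961025 0.27089775 0.24801321] 0.6046178263562401 [array([ 0.5015, -0.0477, -0.0027]), 'rows', np.float64(6.5), array([-0.0045,  0.0015,  0.1193])] [-0.64  0.54  0.01  1.88 -0.01  0.71 -1.82]
```

View pics/t5.png

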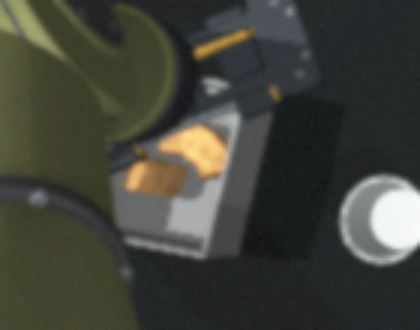

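Both pieces are in the tub, at (155,178) and (200,148) in the crop. Next I move above the knob and turn the jaws parallel to the bolt.

apply_moves(series=[{"x":0.068,"y":-0.008,"z":0,"wx":0,"wy":0,"wz":0.02,"fingers":0},{"x":0.068,"y":-0.013,"z":0,"wx":0,"wy":0,"wz":0.02,"fingers":0},{"x":0.066,"y":-0.018,"z":0,"wx":0,"wy":0,"wz":0.02,"fingers":0},{"x":0.065,"y":-0.023,"z":0,"wx":0,"wy":0,"wz":0.02,"fingers":0},{"x":0.063,"y":-0.027,"z":0,"wx":0,"wy":0,"wz":0.02,"fingers":0},{"x":0.06,"y":-0.03,"z":0,"wx":0,"wy":0,"wz":0.02,"fingers":0},{"x":0,"y":0,"z":0,"wx":0,"wy":0,"wz":0,"fingers":0}])

```text
clock: 12.72
tool_pos: [0.616, -0.0346, 0.2585]
eef_rot: [-0.697, 0.717, -0.009, 0.012]
contact_force: [-0.5, 0.4, 0.9]
opening: 0.501
```

```bash
python3 - <<'E'
from h import *
s=get_state();print(s["tool_pos"],s["opening"],to((.632,-.0885,.22),-90),s["q"].round(2))
E
```

```text
[ 0.61597592 -0.03462434  0.25850305] 0.5014754644225639 [array([ 0.0669, -0.0205,  0.0485]), 'rows', np.float64(1.1), array([-0.0094,  0.0012, -0.0091])] [-0.07  0.64  0.1   1.61 -0.08  0.87 -1.54]
```

apply_moves(series=[{"x":0.055,"y":-0.018,"z":0.02,"wx":-0.009,"wy":0.001,"wz":-0.009,"fingers":0},{"x":0,"y":0,"z":0.02,"wx":0,"wy":0,"wz":0,"fingers":0},{"x":0,"y":0,"z":0,"wx":0,"wy":0,"wz":0,"fingers":0}])

```text
clock: 13.1
tool_pos: [0.63, -0.0757, 0.2281]
eef_rot: [0.709, -0.706, -0.0, -0.003]
contact_force: [0.4, 0.2, 0.9]
opening: 0.502
```

```bash
python3 - <<'E'
from h import *
s=get_state();print(s["tool_pos"],s["opening"],to((.632,-.0885,.2),-90))
p,d=snapshot("wrist");c=camera_model("wrist");W=cloud(d,c);cv2.imwrite("pics/w6.png",p[:,:,::-1])
m=(W[...,2]>.160)&(W[...,2]<.19)&(abs(W[...,0]-.632)<.03)&(abs(W[...,1]+.0885)<.03)
q=W[m];print(len(q),q.min(0),q.max(0))
if len(q)>20:
    A=np.c_[2*q,np.ones(len(q))];x=np.linalg.lstsq(A,(q**2).sum(1),rcond=None)[0];print("sphere",x[:3],np.sqrt(x[3]+x[:3]@x[:3]))
E
```

```text
[ 0.63004484 -0.07566856  0.22811034] 0.5019620466656447 [array([ 0.0162, -0.0023,  0.0351]), 'rows', np.float64(0.5), array([-0.0011,  0.0013,  0.0014])]
939 [ 0.62487999 -0.1006091   0.16933338] [ 0.64582533 -0.07922831  0.18465196]
sphere [ 0.63509203 -0.08996985  0.17307045] 0.010631216810905925
```

View pics/w6.png

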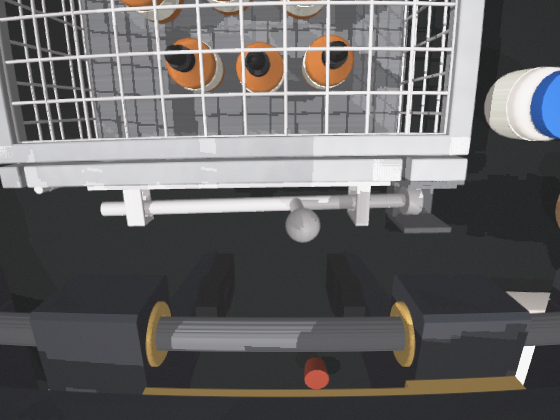

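The knob is at (303,225) in the wrist view, clear all round; the sphere fit gives (0.635, -0.090, 0.173). The fingers go down around it.

apply_moves(series=[{"x":0.018,"y":-0.005,"z":0.02,"wx":0,"wy":0,"wz":0,"fingers":0},{"x":0,"y":0,"z":0.01,"wx":0,"wy":0,"wz":0,"fingers":0},{"x":0,"y":0,"z":0,"wx":0,"wy":0,"wz":0,"fingers":0}])

```text
clock: 13.52
tool_pos: [0.6353, -0.0897, 0.2048]
eef_rot: [0.709, -0.705, 0.001, -0.004]
contact_force: [0.5, 1.0, 0.2]
opening: 0.497
```

```bash
python3 - <<'E'
from h import *
s=get_state();print(s["tool_pos"],s["opening"],to((.6345,-.090,.154),-90))
E
```

```text
[ 0.63525276 -0.08965433  0.20478538] 0.49698907394142855 [array([0.0006, 0.0014, 0.0635]), 'rows', np.float64(0.8), array([-0.0022,  0.001 ,  0.0021])]
```

apply_moves(series=[{"x":0,"y":0.001,"z":0.025,"wx":0,"wy":0,"wz":0,"fingers":0},{"x":0,"y":0,"z":0.025,"wx":0,"wy":0,"wz":0,"fingers":0},{"x":0,"y":0,"z":0.012,"wx":0,"wy":0,"wz":0,"fingers":0},{"x":0,"y":0,"z":0,"wx":0,"wy":0,"wz":0,"fingers":0}])

```text
clock: 14.02
tool_pos: [0.6359, -0.0883, 0.1551]
eef_rot: [0.71, -0.704, 0.002, -0.005]
contact_force: [0.2, -0.4, -0.5]
opening: 0.504
```

```bash
python3 - <<'E'
from h import *
s=get_state();print(s["tool_pos"],s["opening"],s["contact_force"],to((.6345,-.090,.154),-90))
E
```

```text
[ 0.63592959 -0.08825929  0.15514759] 0.5036640941736588 [ 0.19731056 -0.40826317 -0.45917188] [array([0.0022, 0.0018, 0.0014]), 'rows', np.float64(0.0), array([-0.0031,  0.0012,  0.0026])]
```

apply_moves(series=[{"x":0.002,"y":0.0015,"z":0.001,"wx":-0.003,"wy":0.001,"wz":0,"fingers":-0.4},{"x":0,"y":0,"z":0,"wx":0,"wy":0,"wz":0,"fingers":-0.8},{"x":0,"y":0,"z":0,"wx":0,"wy":0,"wz":0,"fingers":-0.9},{"x":0,"y":0,"z":0,"wx":0,"wy":0,"wz":0,"fingers":-0.9},{"x":0,"y":0,"z":0,"wx":0,"wy":0,"wz":0,"fingers":-0.9},{"x":0,"y":0,"z":0,"wx":0,"wy":0,"wz":0,"fingers":-0.9}], force=40)

```text
clock: 14.78
tool_pos: [0.6358, -0.0899, 0.156]
eef_rot: [0.71, -0.704, 0.001, -0.001]
contact_force: [0.8, -0.1, -1.9]
opening: 0.221
```

apply_moves(series=[{"x":0,"y":0,"z":-0.004,"wx":0,"wy":0,"wz":0,"fingers":-0.9},{"x":0,"y":0,"z":-0.004,"wx":0,"wy":0,"wz":0,"fingers":-0.9},{"x":0,"y":0,"z":0,"wx":0,"wy":0,"wz":0,"fingers":-0.9}])

```text
clock: 15.15
tool_pos: [0.635, -0.0883, 0.161]
eef_rot: [0.711, -0.704, -0.001, -0.001]
contact_force: [1.4, 0.2, -7.0]
opening: 0.222
```

```bash
python3 - <<'E'
from h import *
s=get_state();print(s["tool_pos"],s["opening"],s["contact_force"],s["moment"],to((.6345,-.090,.154),-90))
E
```

```text
[ 0.63495396 -0.08831521  0.16101363] 0.22207867082240226 [ 1.44275659  0.24444811 -6.95817457] [-0.35743635 -0.3061132  -0.02594215] [array([0.0021, 0.0006, 0.0088]), 'rows', np.float64(0.1), array([0.    , 0.0006, 0.0032])]
```

apply_moves(series=[{"x":0,"y":0,"z":-0.003,"wx":0,"wy":0,"wz":0,"fingers":-0.9},{"x":-0.003,"y":0,"z":0,"wx":0,"wy":0,"wz":0,"fingers":-0.9},{"x":-0.005,"y":0,"z":0,"wx":0,"wy":0,"wz":0,"fingers":-0.9}])

```text
clock: 15.52
tool_pos: [0.6347, -0.0851, 0.1631]
eef_rot: [0.71, -0.704, 0.001, 0.001]
contact_force: [1.5, -2.0, -6.9]
opening: 0.218
```

```bash
python3 - <<'E'
from h import *
s=get_state();print(s["tool_pos"],s["opening"],s["contact_force"],to((.6345,-.058,.1625),-90))
E
```

```text
[ 0.63470242 -0.08513386  0.16313808] 0.2176806735136232 [ 1.46843803 -2.04166908 -6.91909274] [array([-0.0339, -0.    ,  0.0007]), 'rows', np.float64(0.4), array([ 0.0001, -0.0008,  0.0025])]
```

apply_moves(series=[{"x":-0.006,"y":0,"z":0,"wx":0,"wy":0,"wz":0,"fingers":-0.9},{"x":-0.006,"y":0,"z":0,"wx":0,"wy":0,"wz":0,"fingers":-0.9},{"x":-0.006,"y":0,"z":0,"wx":0,"wy":0,"wz":0,"fingers":-0.9}])

```text
clock: 15.9
tool_pos: [0.6345, -0.0715, 0.1633]
eef_rot: [0.709, -0.705, 0.002, 0.002]
contact_force: [2.1, -2.6, -7.5]
opening: 0.222
```

```bash
python3 - <<'E'
from h import *
s=get_state();print(s["tool_pos"],s["opening"],s["contact_force"],to((.6345,-.058,.1625),-90))
E
```

```text
[ 0.63450147 -0.0714633   0.16328319] 0.22151854810515947 [ 2.09543536 -2.5841458  -7.45231442] [array([-0.0168, -0.0001,  0.0009]), 'rows', np.float64(0.2), array([-0.    , -0.0015,  0.0021])]
```

apply_moves(series=[{"x":-0.006,"y":0,"z":0,"wx":0,"wy":0,"wz":0,"fingers":-0.9},{"x":-0.006,"y":0,"z":0,"wx":0,"wy":0,"wz":0,"fingers":-0.9},{"x":-0.004,"y":0,"z":0,"wx":0,"wy":0,"wz":0,"fingers":-0.9},{"x":0,"y":0,"z":0,"wx":0,"wy":0,"wz":0,"fingers":-0.9}])

```text
clock: 16.4
tool_pos: [0.6343, -0.0564, 0.1629]
eef_rot: [0.71, -0.704, 0.001, 0.002]
contact_force: [0.8, -0.7, -9.0]
opening: 0.22
```

```bash
python3 - <<'E'
from h import *
s=get_state();print(s["tool_pos"],s["opening"],s["contact_force"],to((.6345,-.058,.1625),-90),s["q"].round(2))
E
```

```text
[ 0.63426405 -0.05642538  0.16292459] 0.2201670446473254 [ 0.81869696 -0.65888394 -8.96964732] [array([ 0.002 , -0.0003,  0.0005]), 'rows', np.float64(0.0), array([ 0.0002, -0.0012,  0.0025])] [-0.03  0.8   0.08  1.61 -0.08  0.74 -1.48]
```

The bolt is drawn about 33 mm, and the forces stayed low. Next I swing the gate along its arc around the hinge at about (0.656, 0.113), turning the tool with it.

apply_moves(series=[{"x":-0.0013,"y":0.0085,"z":0,"wx":0,"wy":0,"wz":0.0127,"fingers":-0.9},{"x":-0.0013,"y":0.0085,"z":0,"wx":0,"wy":0,"wz":0.0127,"fingers":-0.9},{"x":-0.0013,"y":0.0085,"z":0,"wx":0,"wy":0,"wz":0.0127,"fingers":-0.9},{"x":-0.0013,"y":0.0085,"z":0,"wx":0,"wy":0,"wz":0.0127,"fingers":-0.9},{"x":-0.0013,"y":0.0085,"z":0,"wx":0,"wy":0,"wz":0.0127,"fingers":-0.9}], force=50)

```text
clock: 17.02
tool_pos: [0.5993, -0.0488, 0.1629]
eef_rot: [-0.63, 0.776, -0.002, -0.001]
contact_force: [3.9, -2.5, -9.1]
opening: 0.217
```

```bash
cat >> h.py <<'E'
def gate(th):
    H=np.array([.6565,.113]);c,s=np.cos(th),np.sin(th);x,y=-.022,-.1695
    k=H+[x*c+y*s,-x*s+y*c];return to((*k,.1625),-90-np.degrees(th))
E
python3 - <<'E'
from h import *
s=get_state();print(s["tool_pos"],s["opening"],s["contact_force"],s["q"].round(2))
for t in (.15,.2,.35,.53):print(t,gate(t))
print(R.from_quat(s["eef_rot"]).as_matrix()[:,0], np.arctan2(.6345-s["tool_pos"][0],.1695))
E
```

```text
[ 0.59927413 -0.04882243  0.1629448 ] 0.21728696326237007 [ 3.91836165 -2.50526918 -9.12480554] [-0.07  0.76  0.13  1.72 -0.14  0.67 -1.64]
0.15 [array([ 0.0004, -0.013 ,  0.0006]), 'rows', np.float64(0.2), array([-0.0006, -0.0012, -0.018 ])]
0.2 [array([-0.0006, -0.0024,  0.0006]), 'rows', np.float64(0.0), array([-0.0006, -0.0012, -0.002 ])]
0.35 [array([-0.0069,  0.029 ,  0.0005]), 'rows', np.float64(0.4), array([-0.0007, -0.0012,  0.0457])]
0.53 [array([-0.0205,  0.0649,  0.0003]), 'rows', np.float64(0.9), array([-0.0008, -0.0011,  0.103 ])]
[-0.204978   -0.97875908  0.00383244] 0.20490548740434014
```

Tracking the arc with low forces; θ is about 0.21. Carrying on.

apply_moves(series=[{"x":-0.0015,"y":0.0085,"z":0,"wx":0,"wy":0,"wz":0.0127,"fingers":-0.9},{"x":-0.0015,"y":0.0085,"z":0,"wx":0,"wy":0,"wz":0.0127,"fingers":-0.9},{"x":-0.0015,"y":0.0085,"z":0,"wx":0,"wy":0,"wz":0.0127,"fingers":-0.9},{"x":-0.0015,"y":0.0085,"z":0,"wx":0,"wy":0,"wz":0.0127,"fingers":-0.9}])

```text
clock: 17.52
tool_pos: [0.573, -0.0371, 0.1632]
eef_rot: [-0.562, 0.827, -0.003, -0.001]
contact_force: [3.2, -3.2, -9.1]
opening: 0.219
```

```bash
python3 - <<'E'
from h import *
s=get_state();print(s["tool_pos"],s["opening"],s["contact_force"],s["q"].round(2))
for t in (.35,.53):print(t,gate(t))
E
```

```text
[ 0.57298626 -0.03708611  0.16317438] 0.21941879288113478 [ 3.18271547 -3.21272426 -9.06534214] [-0.12  0.73  0.18  1.81 -0.2   0.62 -1.77]
0.35 [array([-0.0003, -0.0062,  0.0009]), 'rows', np.float64(0.1), array([-0.0013, -0.0013, -0.009 ])]
0.53 [array([-0.0076,  0.0315,  0.0007]), 'rows', np.float64(0.4), array([-0.0014, -0.0012,  0.0483])]
```

apply_moves(series=[{"x":-0.0016,"y":0.0085,"z":0,"wx":0,"wy":0,"wz":0.0127,"fingers":-0.9},{"x":-0.0016,"y":0.0085,"z":0,"wx":0,"wy":0,"wz":0.0127,"fingers":-0.9},{"x":-0.0016,"y":0.0085,"z":0,"wx":0,"wy":0,"wz":0.0127,"fingers":-0.9},{"x":-0.001,"y":0.005,"z":0,"wx":0,"wy":0,"wz":0.007,"fingers":-0.9},{"x":0,"y":0,"z":0,"wx":0,"wy":0,"wz":0,"fingers":-0.9},{"x":0,"y":0,"z":0,"wx":0,"wy":0,"wz":0,"fingers":-0.9},{"x":0,"y":0,"z":0,"wx":0,"wy":0,"wz":0,"fingers":-0.9}])

```text
clock: 18.4
tool_pos: [0.5518, -0.022, 0.1633]
eef_rot: [-0.497, 0.868, -0.004, 0.0]
contact_force: [3.0, -4.0, -9.0]
opening: 0.215
```

```bash
python3 - <<'E'
from h import *
s=get_state();print(s["tool_pos"],s["opening"],s["contact_force"],s["q"].round(2));print(gate(.53))
p,d=snapshot("scene");p2,d2=snapshot("top")
cv2.imwrite("pics/f7.png",np.hstack([cv2.resize(p[130:290,140:340,::-1],(500,400)),cv2.resize(p2[200:320,70:160,::-1],(300,400))]))
cv2.imwrite("pics/f8.png",cv2.resize(p2[60:320,70:470,::-1],(800,520)))
s=get_state();print(s["tool_pos"],s["contact_force"])
E
```

```text
[ 0.55180957 -0.0220185   0.16327529] 0.2149462684235813 [ 3.00809106 -3.99320341 -9.02859236] [-0.18  0.71  0.22  1.88 -0.26  0.58 -1.89]
[array([ 0.0001, -0.0001,  0.001 ]), 'rows', np.float64(0.0), array([-0.002 , -0.0011, -0.0005])]
[ 0.55182417 -0.02202703  0.1632672 ] [ 2.46466814 -3.46118656 -9.08861505]
```

View pics/f7.png

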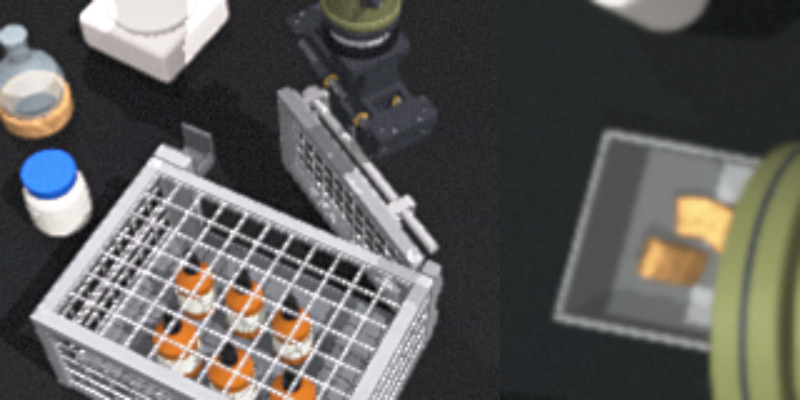

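View pics/f8.png

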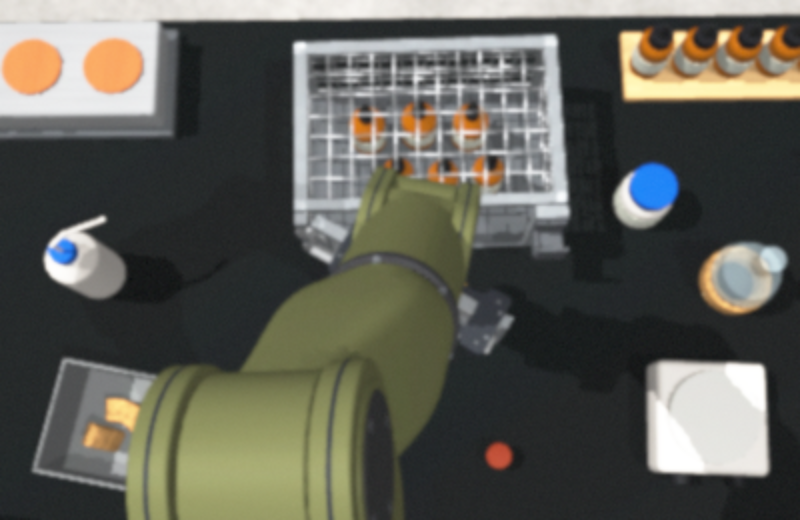

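Scene crop: the gate stands open with its top rail from (290,95) to (430,265), the keeper at (195,150) is empty, and both corks are in the tub. The top view shows the bung, jar, flask and wash bottle where they started. The arm hides the beaker there, so I check it in the scene camera and measure the gate angle before handing in.

```bash
python3 - <<'E'
from h import *
p,d=snapshot("scene");W=cloud(d,camera_model("scene"));d0=np.load("pics/scene0.npy")
b=(slice(170,206),slice(358,388));print("beaker depth diff",np.nanmedian(abs(d[b]-d0[b])),np.abs(p[b][:,:,::-1].astype(int)-cv2.imread("pics/scene0.png")[b]).mean())
m=(W[...,2]>.138)&(W[...,2]<.150)&(W[...,0]<.64)&(W[...,0]>.5)&(W[...,1]<.12)&(W[...,1]>-.2)
q=W[m][:,:2];v=cv2.fitLine((q*1000).astype(np.float32),cv2.DIST_HUBER,0,1,1).ravel();print("gate angle",len(q),np.arctan(v[0]/v[1]))
s=get_state();print(s["tool_pos"],s["opening"],s["contact_force"],s["clock"])
finish_job()
E
```

```text
beaker depth diff 0.0028876662 3.0672839506172838
gate angle 575 0.5093456
[ 0.55179221 -0.02197678  0.16327413] 0.21790738886639777 [ 3.44145897 -4.33229633 -8.63767965] 18.55
the job is handed in; nothing more can be done
```

I handed the job in at 18.6 s, with the gate held about 30° open and the bolt drawn. No verdict is reported, so what follows rests on my own last checks.

- **Cork:** both pieces lie in the grey tub, seen there in the last pictures.
- **Bolt:** I took it by the knob, lifted it about 7 mm and drew it back about 33 mm. The wrist force stayed under about 10 N, so it was not forced. The 33 mm comes from how far the gripper moved; I did not measure the bolt itself.
- **Gate:** it stood at about 0.51 rad by the camera and 0.53 rad by the gripper's position. The fingers still held the knob with a 50 N grip, and the pose was steady.
- **Everything else:** the keeper was empty. The bung, jar, flask and wash bottle looked unmoved in the top view. The arm hid the beaker there, but the scene camera shows it unchanged.

None of the checks failed. One reading was slightly off: the fingers read about 19 mm apart on the 22 mm knob, but the grip never slipped.

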